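# Press a viaduct arch home in a sprung gluing jig

### The arm

A 7-joint arm with a two-finger parallel gripper is mounted at the origin on the work surface. World frame = base frame: x ahead of the robot, y to its left, z up, the work surface at z = 0. Lengths are in m, angles in degrees, forces in N, time in s.
With the tool pointing down it reaches from about 0.35 to 0.9 m from the base axis. Payload 8.1 kg.
Tool frame: the origin (TCP) lies on the centre line of the jaws, within the pads' length; the fingertips stand 11 mm ahead of it and the grasp point (between the pads) lies 8 mm behind it; z points along the fingers, y is the direction in which the jaws open and shut (so a half turn about z gives the same grasp; the last joint's range is limited). The gripper opens to 85 mm and grips with 20 to 120 N. Pads are 22 mm wide; open, the fingers measure 114 mm over their backs; the gripper's body (76 mm by 85 mm) begins 54 mm behind the grasp point. The pads swing forward as they close: fully open they stand 13 mm farther back than shut.
Start: joints at [62.074, 24.895, 1.432, 90.138, -0.665, 64.973, -4.303], TCP at [0.235, -0.579, 0.242] pointing down, gripper open.
Joint ranges: [-149.89, 149.89], [-25.12, 119.58], [-72.63, 75.52], [4.76, 147.25], [-75.54, 255.54], [6.69, 114.76], [-157.13, 157.13]. Speed limits (degrees/s): [127.2, 127.2, 172.46, 172.46, 180, 180, 180].

### API

Orientations are given as [roll, pitch, yaw] about the fixed x, y, z axes, in that order (R = Rz(yaw) Ry(pitch) Rx(roll)).
In Python, from rig import telemetry, camera, bot gives the robot as it stands.
- The arm moves only by the tool arm_command, never from a script. Its argument "deltas" is text: rows parted by semicolons, each of 5 numbers parted by spaces: the closure, from 0 (fully open) to 1 (shut), then the shift along the tool's x, y, z in m, then the turn about the tool's z in rad. In form: grip dx dy dz roll; .... A call has 1 to 5 rows; each row shifts and turns the commanded pose from where the row before left it, along the tool's axes as they then stand; what a row does not reach is not made up. A row lasts 1/12 s, in which the tool goes at most 41.7 mm and 7.16 degrees, less where a joint would pass 70% of its speed; a pose out of reach is approached as far as the arm can. A call with a gripper value outside its range is refused whole. The fingers move at their own pace and stop on an object; the grip force is fixed at half the most. Time passes only in rows, so rows that do not move let the fingers close. It gives the time, the measured TCP pose, the force and the opening at its end, in the units of the state.
- telemetry.get_state(): the state, without advancing time (a new reading comes with each control period).
- camera(name): name is "scene" or "top" or "wrist"; returns a dict with "frame" (480x640x3 uint8, red, green, blue), "fx", "fy", "cx", "cy" (pixels), "R" (3x3) and "t" (3): a world point X has camera coordinates R X + t. Camera axes: x right, y down, z forward; pixel columns grow to the right and rows downward; lengths in m; the calibration is good to about 2 mm. A picture is of the moment at which its call begins. There is no depth.
- bot.hand_in(): hands the job in, once; it reports no verdict.
The state is a dict: "clock": time; "qpos": joint angles; "qvel": joint speeds; "joint_torque": joint torques, N m; "tool_pos": TCP position; "orientation": TCP orientation; "wrist_force": force on the tool from outside, world axes, zero at the start; "ft_torque": the same for the moment, N m; "gripper_width": opening from 0.0 (shut) to 1.0 (fully open).
Only numpy, scipy, OpenCV 4.12 (cv2) and the standard library are available. Lean on these libraries where they do the work, as an engineer would, in place of code of your own. Each camera call takes 0.05 s, during which the arm holds its last target.

### The job

Pick up the single viaduct arch from the bench and lower it over the gluing jig's horizontal bar, one leg on each side, centred on the sprung pin that sticks up through the bar. Then press it straight down against the spring until it sits level and firmly on the two hard stops, without forcing it, and finish while still holding it down there. Leave the other things on the bench where they are.

Things in the scene. Friction and masses are not known exactly. Their poses are not given: they have to be found in the camera images.
- arch: Loose plaster viaduct span, an upside-down U, 0.08-0.17 kg, in mm: 50 wide (own x), 46 deep (own y), 75 high. Two legs 10 thick (x), 55 high, leave an opening 30 wide right through along own y; above it a flat-topped deck 20 thick, its flat underside 55 above the feet. Ends alike. Origin: centre, level with the feet, z up. Starts upright at one of three places shared with culvert and pier.
- jig: Gluing jig fixed to the bench, in mm: plywood base 150 (own x) x 220 (own y) x 18 high, origin at the centre of its underside, z up. A square bar 22 wide (own x), 20 high runs 190 along own y over the base's centre, from 68 to 88 above the bench, on posts 22 x 14 at y = -85 and +85. Beside the bar it is free down to the base. With the arch seated, its feet are 37 above the bench.
- stops: The two hard stops: fixed steel pads, in mm, 22 (x) x 10 (y) x 4 high on the bar, centred 17 to either side of the pin along the bar; their tops are 92 above the bench. Origin on the pin's axis at the bar's top, 88 above the bench. The underside of the arch's deck lands on them.
- pin_top (a point): Centre of the flat top of the sprung brass pin (12 mm in diameter) that stands upright through the middle of the bar; 104 mm above the bench when free, 12 mm above the stops.
- pin (a joint): How far the sprung pin is pushed down, in m: 0 free; 0.012 when the deck rests on the stops. Spring force 4 N at the start of travel, rising 0.5 N per mm to 10 N at the stops; it carries the arch's own weight without sinking and lifts the arch off the stops if let go.
- culvert: Bystander: loose plaster casting with two low openings side by side, 70 (x) x 46 (y) x 40 mm high; origin at the centre of the underside. Not to be moved.
- pier: Bystander: loose solid plaster pier, 38 x 38 x 70 mm high; origin at the centre of the underside. Not to be moved.
- house: Bystander: loose model house with gabled roof, 54 x 40 x about 65 mm high; origin at the centre of the underside. Not to be moved.
- glue: Bystander: loose white glue bottle, 44 mm in diameter, 100 mm high; origin at the centre of the underside. Not to be moved.
There are look-alikes about, which are no part of the job. Leave any pink or turquoise look-alike of the arch alone.

How it is judged:
By the outcome, as a careful person would: the job done as asked, in the order asked, and still so for the second after the job is handed in, while the arm keeps its last pose, push and grip.
It also fails if it takes over 48 s, if anything falls off the work surface, if the arm or the gripper's body presses on something with over 40 N, if the wrist force passes 120 N, or if a joint passes its speed limit or range.

## Working session

There is one attempt and no reset: what is moved stays moved. The work goes in short steps, Python scripts to look and compute and a tool call to move; the robot and the scene stay as the last step left them, time stands still between calls to the robot, and variables do not carry over. Pictures are saved under pics/ and viewed, and the job is handed in when it is done.

Besides the shell and the picture viewer there is one more tool, called after "Call:" as name(argument=value, ...) on one line, values as JSON. arm_command: Moves the arm, as the interface text tells. Its arguments: {"type":"object","properties":{"deltas":{"type":"string"}},"required":["deltas"]}

```bash
mkdir -p pics; ls
python3 - <<'E'
from rig import telemetry,camera,bot
import cv2,pickle
print(telemetry.get_state())
d={}
for n in("scene","top","wrist"):
    c=camera(n);d[n]=c;cv2.imwrite(f"pics/{n}0.png",c["frame"][:,:,::-1]);print(n,c["fx"],c["cx"],c["cy"],c["R"],c["t"])
pickle.dump(d,open("c0.pkl","wb"))
E
```

```text
pics
{'clock': 0.0, 'qpos': array([62.07517855, 24.93654356,  1.42967524, 90.18807752, -0.66381594,
       64.97459333, -4.30331254]), 'qvel': array([-0.06793565, -0.06299667,  0.01244407, -0.04924273,  0.05095872,
       -0.09124252,  0.04941598]), 'joint_torque': array([-1.76565322e-04, -6.70460916e+01,  1.02508575e+00, -3.16202867e+01,
        1.56693638e-02,  1.24156513e-02, -3.09261374e-06]), 'tool_pos': array([ 0.23436993, -0.57886719,  0.24153165]), 'orientation': array([-1.79909473e+02,  8.48842567e-03,  2.20433004e+01]), 'wrist_force': array([ 0.51306318, -1.06207979, -0.18875976]), 'ft_torque': array([ 0.03068118, -0.00212832,  0.05011433]), 'gripper_width': 0.9978108683478891}
scene 482.9899912510717 313.7280604347047 237.61143102050724 [[ 0.81924856  0.57329722  0.01273179]
 [ 0.36186424 -0.49962982 -0.78703514]
 [-0.44484387  0.64938459 -0.61677677]] [-0.49141302 -0.10491418  1.00751172]
top 447.6875157313003 325.7111388998776 238.45245083248224 [[-0.01957962 -0.99975349 -0.01046903]
 [-0.99340863  0.02063607 -0.11275395]
 [ 0.11294219  0.00819235 -0.99356779]] [0.07367659 0.59408649 0.88066221]
wrist 431.2672045102105 316.4932925268444 232.50968593653872 [[ 3.75954639e-01 -9.26637798e-01 -7.07735806e-04]
 [-8.81995500e-01 -3.58076406e-01  3.06374321e-01]
 [-2.84151450e-01 -1.14558628e-01 -9.51910854e-01]] [-0.6249378  -0.04022875  0.37844114]
```

View pics/scene0.png

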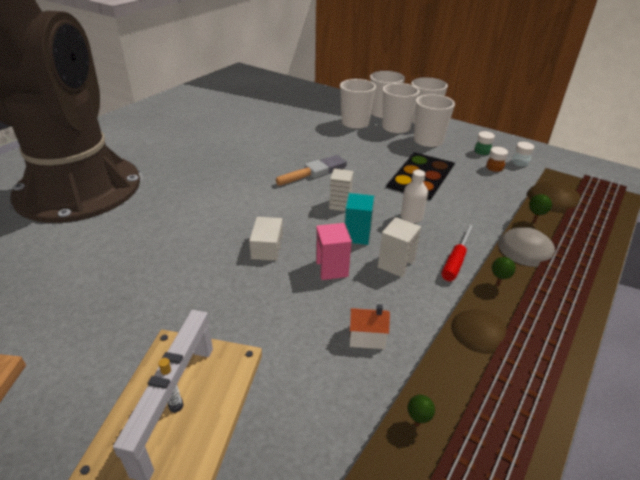

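View pics/top0.png

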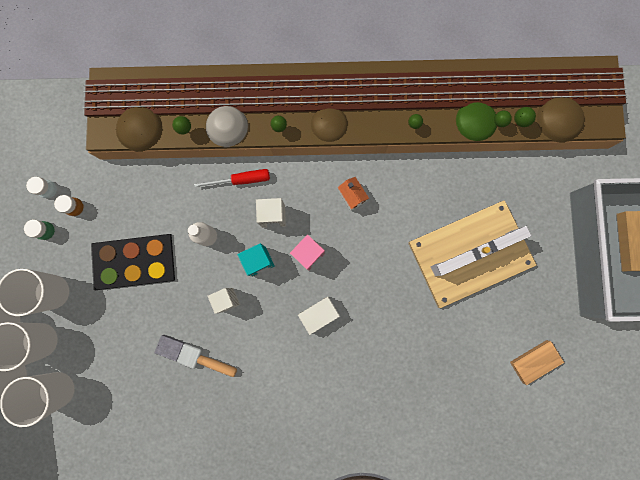

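View pics/wrist0.png

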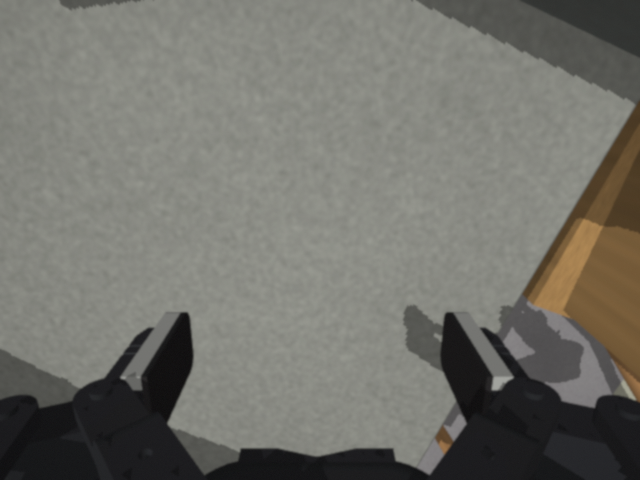

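```bash
cat > h.py <<'E'
import numpy as np,cv2
def ray(c,u,v,z):
    R=np.array(c["R"]);t=np.array(c["t"]);o=-R.T@t
    d=R.T@np.array([(u-c["cx"])/c["fx"],(v-c["cy"])/c["fy"],1]);return o+d*(z-o[2])/d[2]
def proj(c,X):
    p=np.array(c["R"])@np.array(X)+c["t"];return np.array([c["fx"]*p[0]/p[2]+c["cx"],c["fy"]*p[1]/p[2]+c["cy"]])
E
python3 - <<'E'
import pickle,cv2
from h import *
d=pickle.load(open("c0.pkl","rb"))
s=d["scene"]["frame"][:,:,::-1];t=d["top"]["frame"][:,:,::-1]
a=cv2.resize(s[160:300,230:450],(770,490),interpolation=3)
cv2.imwrite("pics/s_zoom.png",a)
b=np.hstack([cv2.resize(t[180:350,190:350],(376,400),interpolation=3),cv2.resize(t[190:320,400:550],(424,367),interpolation=3)[:400] if 0 else cv2.resize(t[190:320,400:550],(424,400),interpolation=3)])
cv2.imwrite("pics/t_zoom.png",b)
for n,u,v,z in[("a",269,211,.075),("p",220,300,.07),("c",319,316,.04),("pin",487,250,.104),("pink",307,252,.075)]:print(n,ray(d["top"],u,v,z))
E
```

```text
a [0.64744671 0.17181731 0.075     ]
p [0.47566941 0.26842685 0.07      ]
c [0.43970935 0.07802772 0.04      ]
pin [ 0.55945479 -0.24052952  0.104     ]
pink [0.56503131 0.09824625 0.075     ]
```

View pics/s_zoom.png

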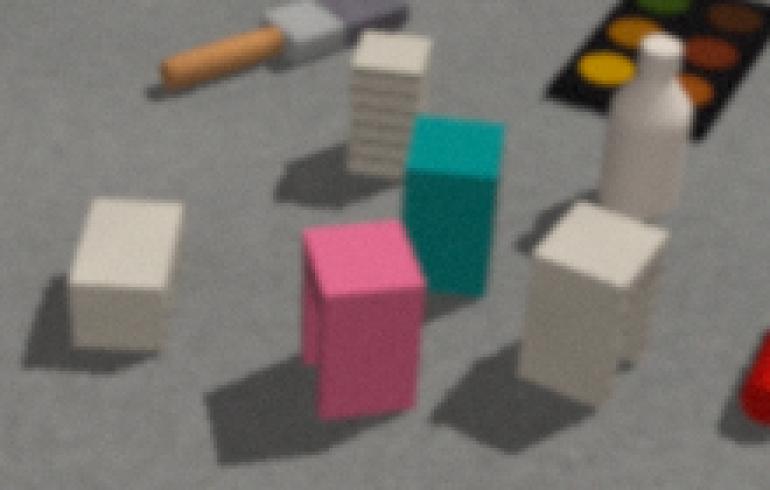

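View pics/t_zoom.png

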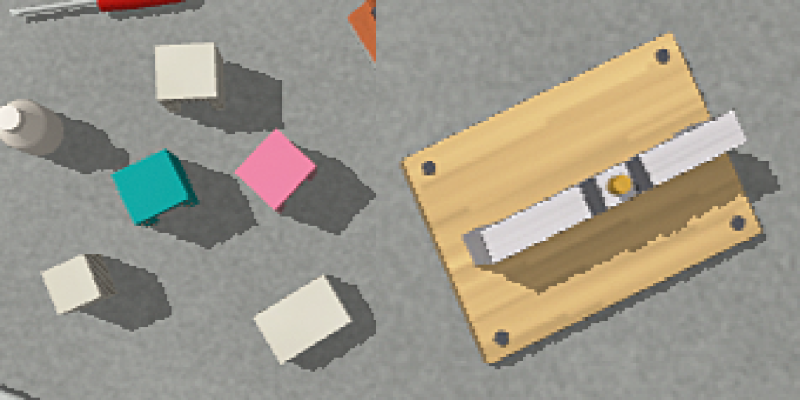

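Run:
```python
import pickle,cv2
from h import *
d=pickle.load(open("c0.pkl","rb"))
c=d["top"];f=c["frame"]
hsv=cv2.cvtColor(f,cv2.COLOR_RGB2HSV)
print(f[211,269],f[205,285],f[240,300],f[250,488],f[255,442],f[265,440])
def rect(mask,z,box,name):
    m=np.zeros_like(mask);x0,y0,x1,y1=box;m[y0:y1,x0:x1]=mask[y0:y1,x0:x1]
    k,_=cv2.findContours(m,0,cv2.CHAIN_APPROX_NONE);k=max(k,key=cv2.contourArea)
    P=np.array([ray(c,*p[0],z)[:2] for p in k])
    r=cv2.minAreaRect((P*1000).astype(np.float32));print(name,np.round(r[0],1),np.round(r[1],1),round(r[2],1))
cream=(f.min(2)>175).astype(np.uint8)
for n,z,b in[("arch",.075,(250,190,295,232)),("pier",.07,(200,280,242,320)),("culv",.04,(290,290,350,340))]:rect(cream,z,b,n)
o=-np.array(c["R"]).T@c["t"];print(o)
bar=((f.min(2)>170)).astype(np.uint8)
rect(bar,.088,(420,215,545,285),"bar")
h=hsv[...,0];pin=((h>12)&(h<28)&(hsv[...,1]>120)).astype(np.uint8)
pin[:240]=0;pin[260:]=0;pin[:,:478]=0;pin[:,496:]=0
m=cv2.moments(pin,True);u,v=m['m10']/m['m00'],m['m01']/m['m00'];print(u,v,m['m00'],ray(c,u,v,.1))
pk=((hsv[...,1]>80)&(h>150)).astype(np.uint8);rect(pk,.075,(285,230,330,275),"pink")
dk=((f.max(2)<100)&(f.min(2)>0)).astype(np.uint8)
for n,b in[("st1",(466,244,482,266)),("st2",(488,236,503,256))]:rect(dk,.092,b,n)
# scene pin
s=d["scene"];f2=s["frame"];cv2.imwrite("pics/sj.png",cv2.resize(f2[290:480,70:280,::-1],(800,724),interpolation=3)[:600])
cv2.imwrite("pics/tj.png",cv2.resize(f[200:310,405:545,::-1],(760,597),interpolation=0))
```

```text
[223 220 205] [149 151 149] [138 151 143] [208 162  60] [210 175 117] [216 213 216]
arch [650.4 172.8] [49.2 45.9] 89.9
pier [475.3 269.6] [37.7 36.9] 22.9
culv [441.1  79.9] [45.5 68.8] 30.5
[0.49214928 0.05418412 0.94275452]
bar [ 538.3 -186. ] [20.8 71.6] 22.5
485.265306122449 249.83673469387756 49.0 [ 0.56015048 -0.23870138  0.1       ]
pink [565.1  97.3] [49.7 50.2] 45.9
st1 [ 554.4 -224.9] [21.  10.3] 23.6
st2 [ 567.7 -255.7] [21.  10.3] 23.3
```

View pics/tj.png

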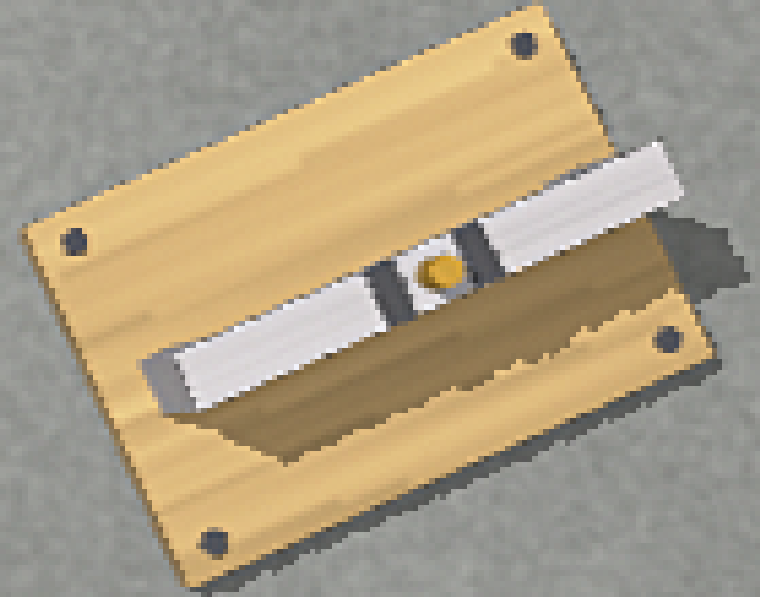

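View pics/sj.png

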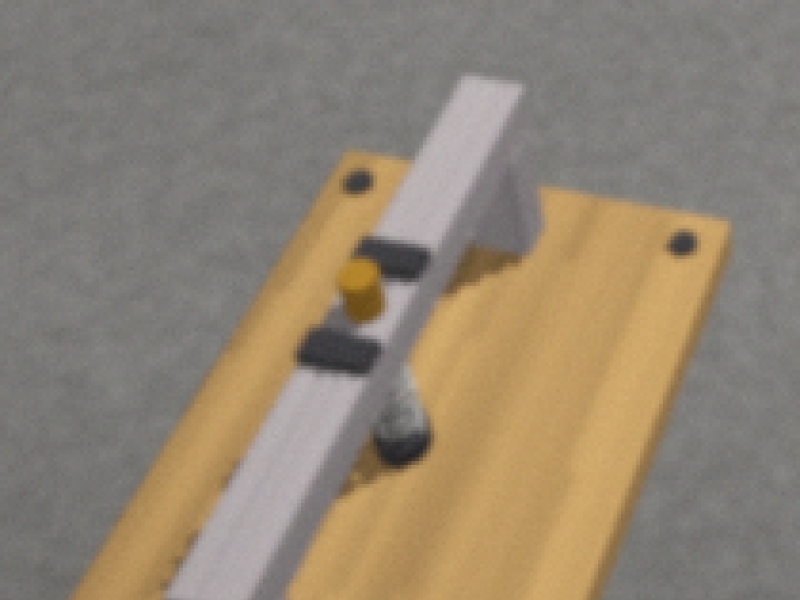

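```bash
cat > plan.py <<'E'
import sys,numpy as np
from rig import telemetry
# usage: plan.py x y z yaw nrows grip [cmdx cmdy cmdz cmdyaw]
a=list(map(float,sys.argv[1:]))
s=telemetry.get_state();p=np.array(s["tool_pos"]);yaw=s["orientation"][2]
if len(a)>6:p=np.array(a[6:9]);yaw=a[9]
T=np.array(a[:3]);dy=(a[3]-yaw+180)%360-180
if len(a)<=6 and abs(dy)>178: pass
n=int(a[4]);P=p.copy();y=yaw
rows=[]
for i in range(n):
    w=(T-P)/(n-i);t=np.radians(y)
    r=np.round([w[0]*np.cos(t)+w[1]*np.sin(t),w[0]*np.sin(t)-w[1]*np.cos(t),-w[2]],3 if n-i>1 else 4)
    ro=round(-np.radians((a[3]-y+180)%360-180)/(n-i),3)
    P=P+np.array([r[0]*np.cos(t)+r[1]*np.sin(t),r[0]*np.sin(t)-r[1]*np.cos(t),-r[2]]);y-=np.degrees(ro)
    rows.append("%g %g %g %g %g"%(a[5],*r,ro))
for i in range(0,n,5):print("; ".join(rows[i:i+5]))
print(np.round(s["tool_pos"],4),np.round(s["orientation"],2),np.round(s["wrist_force"],1))
E
python3 plan.py 0.65 0.1728 0.2 179.9 25 0
```

```text
0 0.027 -0.022 0.002 -0.11; 0 0.029 -0.019 0.002 -0.11; 0 0.031 -0.015 0.002 -0.11; 0 0.032 -0.012 0.002 -0.11; 0 0.033 -0.008 0.002 -0.11
0 0.034 -0.004 0.002 -0.11; 0 0.034 -0.001 0.002 -0.11; 0 0.034 0.003 0.002 -0.11; 0 0.034 0.007 0.002 -0.11; 0 0.033 0.01 0.001 -0.11
0 0.031 0.014 0.002 -0.11; 0 0.03 0.017 0.001 -0.11; 0 0.028 0.021 0.002 -0.11; 0 0.025 0.023 0.001 -0.11; 0 0.022 0.026 0.002 -0.11
0 0.019 0.028 0.001 -0.111; 0 0.016 0.03 0.002 -0.11; 0 0.013 0.032 0.001 -0.111; 0 0.009 0.033 0.002 -0.11; 0 0.005 0.034 0.001 -0.111
0 0.002 0.035 0.002 -0.11; 0 -0.002 0.034 0.001 -0.111; 0 -0.006 0.034 0.002 -0.11; 0 -0.01 0.033 0.001 -0.111; 0 -0.0129 0.0323 0.0017 -0.11
[ 0.2344 -0.579   0.2417] [-179.93    0.     22.04] [-1.5  0.1  0.6]
```

Call:
arm_command(deltas="0 0.027 -0.022 0.002 -0.11; 0 0.029 -0.019 0.002 -0.11; 0 0.031 -0.015 0.002 -0.11; 0 0.032 -0.012 0.002 -0.11; 0 0.033 -0.008 0.002 -0.11")

```text
clock: 0.57
tool_pos: [0.318, -0.427, 0.2321]
orientation: [-180.0, 0.0, 53.9]
wrist_force: [0.9, -0.4, -0.4]
gripper_width: 1.005
```

Call:
arm_command(deltas="0 0.034 -0.004 0.002 -0.11; 0 0.034 -0.001 0.002 -0.11; 0 0.034 0.003 0.002 -0.11; 0 0.034 0.007 0.002 -0.11; 0 0.033 0.01 0.001 -0.11")

```text
clock: 0.98
tool_pos: [0.4008, -0.2768, 0.2231]
orientation: [-180.0, 0.0, 85.4]
wrist_force: [0.6, -0.5, 0.2]
gripper_width: 1.001
```

Call:
arm_command(deltas="0 0.031 0.014 0.002 -0.11; 0 0.03 0.017 0.001 -0.11; 0 0.028 0.021 0.002 -0.11; 0 0.025 0.023 0.001 -0.11; 0 0.022 0.026 0.002 -0.11")

```text
clock: 1.4
tool_pos: [0.4839, -0.1268, 0.2153]
orientation: [180.0, 0.0, 116.9]
wrist_force: [1.1, -0.5, -0.3]
gripper_width: 0.996
```

Call:
arm_command(deltas="0 0.019 0.028 0.001 -0.111; 0 0.016 0.03 0.002 -0.11; 0 0.013 0.032 0.001 -0.111; 0 0.009 0.033 0.002 -0.11; 0 0.005 0.034 0.001 -0.111")

```text
clock: 1.82
tool_pos: [0.5671, 0.0224, 0.208]
orientation: [-180.0, -0.0, 148.6]
wrist_force: [1.0, -0.7, -0.3]
gripper_width: 0.999
```

Call:
arm_command(deltas="0 0.002 0.035 0.002 -0.11; 0 -0.002 0.034 0.001 -0.111; 0 -0.006 0.034 0.002 -0.11; 0 -0.01 0.033 0.001 -0.111; 0 -0.0129 0.0323 0.0017 -0.11")

```text
clock: 2.23
tool_pos: [0.6509, 0.1735, 0.2001]
orientation: [-180.0, -0.0, -179.8]
wrist_force: [0.5, -1.0, 0.7]
gripper_width: 0.998
```

Check with the wrist camera.

Run:
```python
from rig import telemetry,camera
from h import *
c=camera("wrist");f=c["frame"]
cv2.imwrite("pics/w1.png",f[:,:,::-1])
print(telemetry.get_state()["tool_pos"])
m=(f.min(2)>170).astype(np.uint8)
k,_=cv2.findContours(m,0,1)
for q in k:
    if cv2.contourArea(q)>1500:
        P=np.array([ray(c,*p[0],.075)[:2] for p in q])*1000
        print(cv2.boundingRect(q),cv2.minAreaRect(P.astype(np.float32)))
```

```text
[0.65159237 0.18107165 0.19958438]
(274, 191, 83, 73) ((651.5215454101562, 172.06341552734375), (46.20232391357422, 50.46321487426758), 1.8032739162445068)
```

View pics/w1.png

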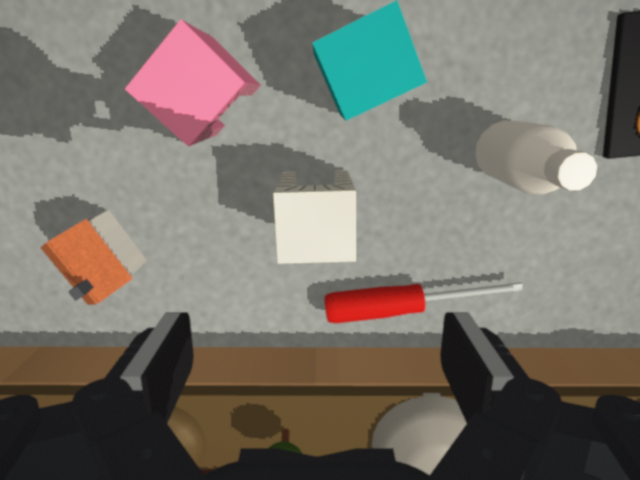

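Call:
arm_command(deltas="0 0 0 0 0; 0 0 0 0 0; 0 0 0 0 0")

```text
clock: 2.53
tool_pos: [0.65, 0.1711, 0.2002]
orientation: [-179.9, -0.0, 179.8]
wrist_force: [0.6, 0.0, 0.2]
gripper_width: 0.999
```

```bash
python3 - <<'E'
from rig import telemetry,camera
from h import *
c=camera("wrist");f=c["frame"]
s=telemetry.get_state();print(s["tool_pos"],s["orientation"])
m=(f.min(2)>170).astype(np.uint8)
k,_=cv2.findContours(m,0,1)
for q in k:
    if cv2.contourArea(q)>1500:
        P=np.array([ray(c,*p[0],.075)[:2] for p in q])*1000
        print(cv2.boundingRect(q),cv2.minAreaRect(P.astype(np.float32)))
E
python3 plan.py 0.651 0.1723 0.06 181 5 0
```

```text
[0.6500981  0.1707624  0.20048619] [-1.79920755e+02 -7.53278340e-03  1.79756362e+02]
(278, 192, 83, 74) ((651.561279296875, 172.07167053222656), (46.276947021484375, 50.560462951660156), 1.8530014753341675)
0 -0 0 0.028 -0.004; 0 -0 0 0.028 -0.004; 0 -0 0.001 0.028 -0.005; 0 -0 0 0.028 -0.004; 0 -0.0009 0.0005 0.0285 -0.005
[0.6501 0.1708 0.2005] [-1.7992e+02 -1.0000e-02  1.7976e+02] [ 0.5 -0.4 -0.5]
```

Call:
arm_command(deltas="0 -0.001 0 0.028 -0.006; 0 0 -0.001 0.028 -0.006; 0 0 0 0.028 -0.006; 0 0 0 0.028 -0.006; 0 0 0 0.01 -0.006")

```text
clock: 3.0
tool_pos: [0.6493, 0.1684, 0.0749]
orientation: [-179.8, -0.3, -178.5]
wrist_force: [-0.2, -1.0, 0.5]
gripper_width: 1.002
```

Call:
arm_command(deltas="0 0 0 0 0; 0 0 0 0 0")

```text
clock: 3.17
tool_pos: [0.6514, 0.1708, 0.0794]
orientation: [-180.0, 0.0, -178.5]
wrist_force: [0.5, 0.1, -0.0]
gripper_width: 1.0
```

Run:
```python
from rig import telemetry,camera
from h import *
c=camera("wrist");f=c["frame"];cv2.imwrite("pics/w2.png",f[:,:,::-1])
s=telemetry.get_state();print(s["tool_pos"],s["orientation"])
m=(f.min(2)>170).astype(np.uint8)
k,_=cv2.findContours(m,0,1)
for q in k:
    if cv2.contourArea(q)>1500:
        P=np.array([ray(c,*p[0],.075)[:2] for p in q])*1000
        print(cv2.boundingRect(q),cv2.minAreaRect(P.astype(np.float32)))
```

```text
[0.65202643 0.17148591 0.08043911] [ 1.79964331e+02  1.15457712e-01 -1.78446263e+02]
(251, 311, 141, 71) ((659.3558959960938, 172.34878540039062), (28.893007278442383, 49.78794479370117), 1.8984311819076538)
```

View pics/w2.png

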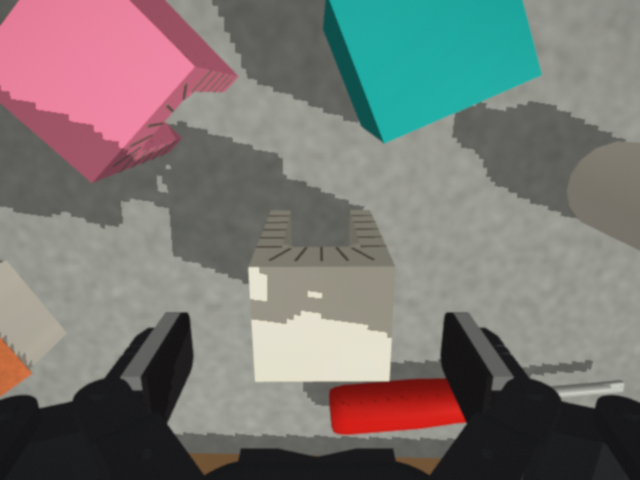

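Call:
arm_command(deltas="0 0 0 0.01 -0.005; 0 0 0 0.01 0; 0 0 0 0 0; 0 0 0 0 0; 0.3 0 0 0 0")

```text
clock: 3.63
tool_pos: [0.6512, 0.1716, 0.0587]
orientation: [180.0, -0.0, -178.1]
wrist_force: [0.7, 0.1, 1.2]
gripper_width: 0.886
```

Call:
arm_command(deltas="0.5 0 0 0 0; 0.7 0 0 0 0; 1 0 0 0 0; 1 0 0 0 0; 1 0 0 0 0")

```text
clock: 4.05
tool_pos: [0.6516, 0.1719, 0.0593]
orientation: [180.0, 0.1, -178.1]
wrist_force: [-0.1, 1.2, 5.1]
gripper_width: 0.575
```

Call:
arm_command(deltas="1 0 0 0 0; 1 0 0 0 0; 1 0 0 0 0")

```text
clock: 4.3
tool_pos: [0.6516, 0.1719, 0.0593]
orientation: [180.0, 0.1, -178.1]
wrist_force: [-0.0, 2.1, 6.3]
gripper_width: 0.576
```

Call:
arm_command(deltas="1 0 0 -0.01 0; 1 0 0 -0.03 0; 1 0 0 -0.035 0; 1 0 0 -0.035 0; 1 0 0 -0.03 0")

```text
clock: 4.72
tool_pos: [0.6509, 0.1714, 0.2011]
orientation: [180.0, 0.0, -178.1]
wrist_force: [1.4, 0.5, -0.9]
gripper_width: 0.572
```

Call:
arm_command(deltas="1 0 0 -0.03 0; 1 0 0 0 0; 1 0 0 0 0; 1 0 0 0 0")

```text
clock: 5.05
tool_pos: [0.6507, 0.1709, 0.2281]
orientation: [-179.9, -0.1, -178.1]
wrist_force: [-0.6, -0.7, -1.5]
gripper_width: 0.576
```

```bash
python3 - <<'E'
from rig import telemetry,camera
from h import *
for n in("wrist","scene"):
    c=camera(n);f=c["frame"];cv2.imwrite(f"pics/{n}3.png",f[:,:,::-1])
s=telemetry.get_state();print(s["tool_pos"],s["orientation"],s["wrist_force"],s["ft_torque"])
E
python3 plan.py 0.561 -0.2403 0.24 113.4 20 1
```

```text
[0.65041026 0.17080232 0.22704158] [-1.79934822e+02 -1.46269878e-01 -1.78100565e+02] [-0.54424007 -0.48068362 -1.67650499] [-0.02979683  0.00202577  0.00845442]
1 0.005 -0.02 -0.001 0.06; 1 0.004 -0.021 -0.001 0.06; 1 0.003 -0.021 -0.001 0.06; 1 0.001 -0.021 -0.001 0.06; 1 0 -0.021 -0.001 0.06
1 -0.001 -0.021 -0.001 0.06; 1 -0.002 -0.021 -0 0.06; 1 -0.004 -0.021 -0.001 0.06; 1 -0.005 -0.02 -0 0.06; 1 -0.006 -0.02 -0.001 0.06
1 -0.007 -0.02 -0 0.06; 1 -0.008 -0.019 -0.001 0.06; 1 -0.01 -0.019 -0 0.059; 1 -0.011 -0.018 -0.001 0.06; 1 -0.012 -0.017 -0 0.059
1 -0.013 -0.017 -0.001 0.06; 1 -0.014 -0.016 -0 0.059; 1 -0.014 -0.015 -0.001 0.06; 1 -0.015 -0.014 -0 0.059; 1 -0.0165 -0.014 -0.001 0.06
[0.6504 0.1708 0.227 ] [-1.7993e+02 -1.5000e-01 -1.7810e+02] [-0.5 -0.5 -1.7]
```

View pics/wrist3.png

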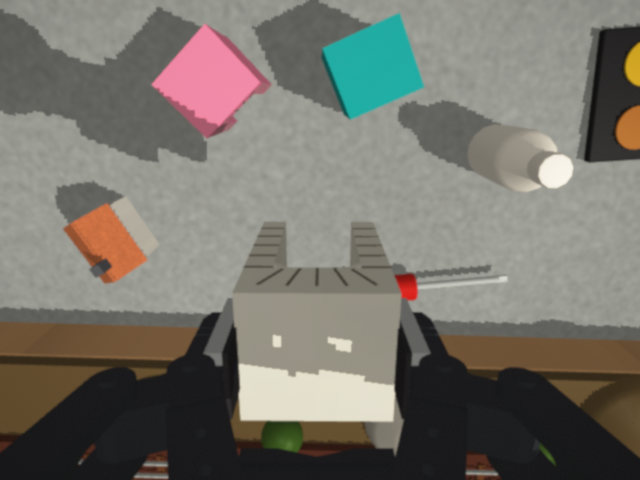

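View pics/scene3.png

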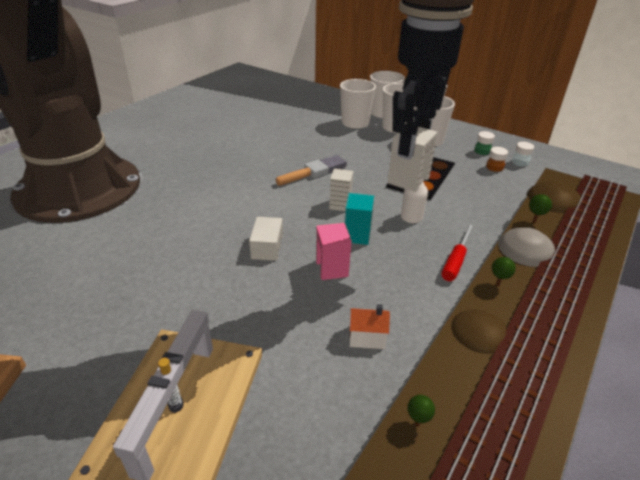

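Run:
```python
from rig import telemetry,camera
from h import *
c=camera("wrist");s=telemetry.get_state();p=s["tool_pos"];print(p,s["orientation"])
P=[ray(c,u,v,p[2]+.0157)[:2]-p[:2] for u,v in[(236,292),(396,292),(393,420),(240,420)]]
print(np.round(np.array(P)*1000,1),np.mean(P,0)*1000)
f=c["frame"];cv2.imwrite("pics/w3z.png",cv2.resize(f[200:440,200:440,::-1],(600,600),interpolation=0))
```

```text
[0.65049672 0.17087295 0.22704345] [-1.79944253e+02 -1.42559490e-01 -1.78104896e+02]
[[-22.6 -25. ]
 [-24.2  21.9]
 [ 21.4  25. ]
 [ 23.2 -24.7]] [-0.56160277 -0.70969865]
```

View pics/w3z.png

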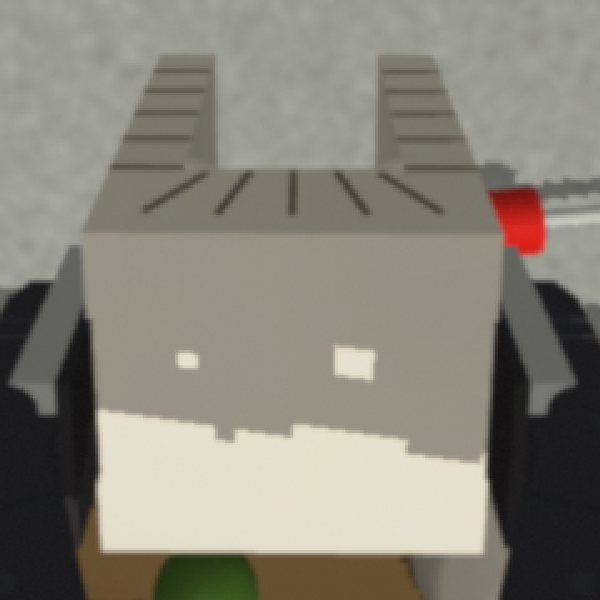

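Call:
arm_command(deltas="1 0.005 -0.02 -0.001 0.06; 1 0.004 -0.021 -0.001 0.06; 1 0.003 -0.021 -0.001 0.06; 1 0.001 -0.021 -0.001 0.06; 1 0 -0.021 -0.001 0.06")

```text
clock: 5.62
tool_pos: [0.6283, 0.0674, 0.2324]
orientation: [-180.0, -0.1, 164.5]
wrist_force: [0.1, -0.1, -1.3]
gripper_width: 0.576
```

Call:
arm_command(deltas="1 -0.001 -0.021 -0.001 0.06; 1 -0.002 -0.021 0 0.06; 1 -0.004 -0.021 -0.001 0.06; 1 -0.005 -0.02 0 0.06; 1 -0.006 -0.02 -0.001 0.06")

```text
clock: 6.03
tool_pos: [0.606, -0.0351, 0.2354]
orientation: [-179.9, -0.1, 147.4]
wrist_force: [0.8, 0.1, -1.4]
gripper_width: 0.573
```

Call:
arm_command(deltas="1 -0.007 -0.02 0 0.06; 1 -0.008 -0.019 -0.001 0.06; 1 -0.01 -0.019 0 0.059; 1 -0.011 -0.018 -0.001 0.06; 1 -0.012 -0.017 0 0.059")

```text
clock: 6.45
tool_pos: [0.5843, -0.1382, 0.2381]
orientation: [-180.0, -0.1, 130.2]
wrist_force: [-0.1, 0.2, -1.1]
gripper_width: 0.577
```

Call:
arm_command(deltas="1 -0.013 -0.017 -0.001 0.06; 1 -0.014 -0.016 0 0.059; 1 -0.014 -0.015 -0.001 0.06; 1 -0.015 -0.014 0 0.059; 1 -0.0165 -0.014 -0.001 0.06")

```text
clock: 6.87
tool_pos: [0.5612, -0.2413, 0.2415]
orientation: [-180.0, -0.0, 113.1]
wrist_force: [0.2, 0.1, -1.2]
gripper_width: 0.576
```

Call:
arm_command(deltas="1 0 0 0 0; 1 0 0 0 0; 1 0 0 0 0; 1 0 0 0 0")

```text
clock: 7.2
tool_pos: [0.562, -0.2387, 0.2417]
orientation: [180.0, -0.0, 113.4]
wrist_force: [-0.4, -0.2, -1.1]
gripper_width: 0.572
```

Run:
```python
from rig import telemetry,camera
from h import *
import pickle
d={}
for n in("wrist","scene","top"):
    c=camera(n);d[n]=c;f=c["frame"];cv2.imwrite(f"pics/{n}4.png",f[:,:,::-1])
pickle.dump(d,open("c4.pkl","wb"))
s=telemetry.get_state();print(s["tool_pos"],s["orientation"],s["wrist_force"],s["ft_torque"])
```

```text
[ 0.56201894 -0.23870381  0.2416733 ] [ 1.79983584e+02 -1.25133888e-02  1.13455185e+02] [-0.29448088 -1.18734499 -0.46971134] [-0.01780147  0.00231634  0.02852896]
```

View pics/wrist4.png

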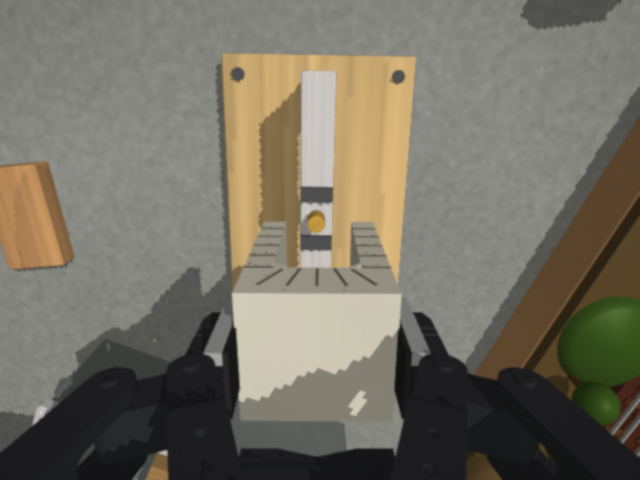

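View pics/scene4.png

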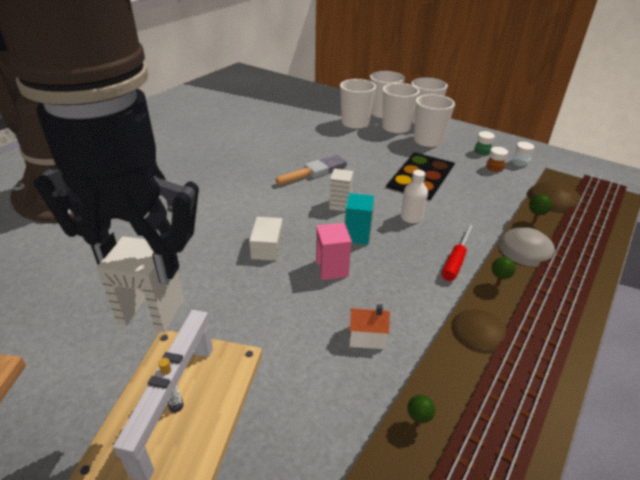

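```bash
cat > jig.py <<'E'
import pickle
from h import *
def jig(c,tag):
    f=c["frame"];cv2.imwrite(f"pics/jz{tag}.png",cv2.resize(f[40:290,200:440,::-1],(576,600),interpolation=0))
    hsv=cv2.cvtColor(f,cv2.COLOR_RGB2HSV);h,s,v=cv2.split(hsv)
    pin=((h>12)&(h<28)&(s>160)&(v>120)).astype(np.uint8);pin[:, :303]=0;pin[:,332:]=0
    k,_=cv2.findContours(pin,0,1);k=max(k,key=cv2.contourArea);(u,w),(a,b),an=cv2.minAreaRect(k);print("pin px",u,w,a,b,ray(c,u,w,.104))
    dk=((v<100)).astype(np.uint8);dk[:,:295]=0;dk[:,345:]=0;dk[270:]=0;dk[:120]=0
    k,_=cv2.findContours(dk,0,1);cs=[]
    for q in k:
        if cv2.contourArea(q)>80:
            P=np.array([ray(c,*p[0],.092)[:2]*1000 for p in q],np.float32);r=cv2.minAreaRect(P);print(cv2.boundingRect(q),r);cs.append(r[0])
    if len(cs)==2:
        cs=np.array(cs);e=cs[0]-cs[1];print("mid",cs.mean(0),"ang",np.degrees(np.arctan2(e[1],e[0])),np.hypot(*e))
    bar=((s<40)&(v>150)).astype(np.uint8)
    bar[:,:290]=0;bar[:,350:]=0;bar[190:]=0
    k,_=cv2.findContours(bar,0,1);k=max(k,key=cv2.contourArea)
    P=np.array([ray(c,*p[0],.088)[:2]*1000 for p in k],np.float32);print("bar",cv2.minAreaRect(P))
E
python3 - <<'E'
import pickle
from jig import jig
jig(pickle.load(open("c4.pkl","rb"))["wrist"],4)
E
```

```text
pin px 316.0 221.0 18.0 14.0 [ 0.56167481 -0.23938202  0.104     ]
(301, 234, 30, 16) ((568.6043701171875, -256.2355041503906), (20.028745651245117, 10.903556823730469), 23.467037200927734)
(301, 187, 31, 16) ((555.8389892578125, -225.83660888671875), (20.315946578979492, 9.840105056762695), 20.701425552368164)
mid [ 562.22167969 -241.03605652] ang -67.22104728548045 32.97040766712765
bar ((540.3519897460938, -187.78909301757812), (21.276830673217773, 72.2867660522461), 22.847829818725586)
```

View pics/jz4.png

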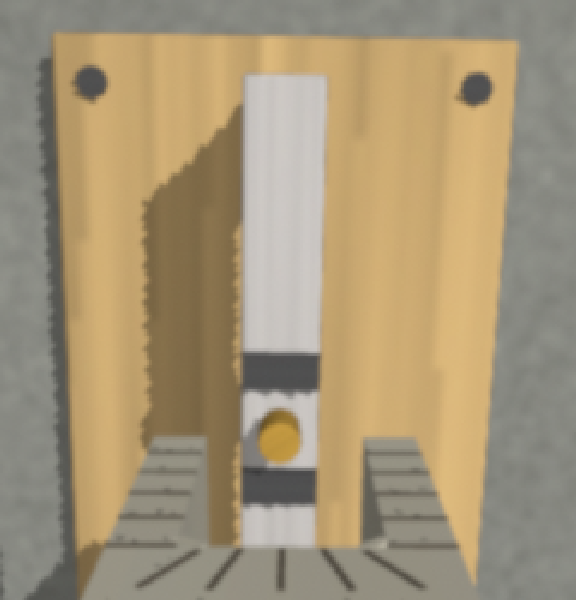

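Run:
```python
import pickle
from h import *
from rig import telemetry
c=pickle.load(open("c4.pkl","rb"))["wrist"]
s=telemetry.get_state();p=np.array(s["tool_pos"]);t=np.radians(113.45)
X=np.array([np.cos(t),np.sin(t),0]);Y=np.array([np.sin(t),-np.cos(t),0]);Z=np.array([0,0,1])
for sx in(1,-1):
  for y in(-25,-15,15,25):
    for z in(-59.3,-59.3+55,15.7):print(sx,y,z,np.round(proj(c,p+(X*23*sx+Y*y+Z*z)/1000),1))
M=np.array([562.2,-241.0])/1000
for M in(np.array([.5622,-.2410]),np.array([.5610,-.2403]),ray(c,316.6,224.6,.104)[:2]):
  d=M-p[:2];print(M,"tool dx,dy mm",d@X[:2]*1000,d@Y[:2]*1000)
```

```text
1 -25 -59.3 [262.6 219.8]
1 -25 -4.299999999999997 [243.3 265.3]
1 -25 15.7 [232.3 291.2]
1 -15 -59.3 [284.5 219.9]
1 -15 -4.299999999999997 [273.  265.3]
1 -15 15.7 [266.5 291.2]
1 15 -59.3 [349.9 219.9]
1 15 -4.299999999999997 [362.1 265.4]
1 15 15.7 [369.  291.3]
1 25 -59.3 [371.8 219.9]
1 25 -4.299999999999997 [391.8 265.4]
1 25 15.7 [403.1 291.3]
-1 -25 -59.3 [266.2 309.9]
-1 -25 -4.299999999999997 [249.7 381. ]
-1 -25 15.7 [240.7 419.9]
-1 -15 -59.3 [286.5 309.9]
-1 -15 -4.299999999999997 [276.8 381. ]
-1 -15 15.7 [271.4 419.9]
-1 15 -59.3 [347.7 309.9]
-1 15 -4.299999999999997 [358. 381.]
-1 15 15.7 [363.6 419.9]
-1 25 -59.3 [368.  309.9]
-1 25 -4.299999999999997 [385. 381.]
-1 25 15.7 [394.4 419.9]
[ 0.5622 -0.241 ] tool dx,dy mm -2.1785916698433994 -0.7476579262682396
[ 0.561  -0.2403] tool dx,dy mm -1.0588679227240534 -1.5699831235818873
[ 0.56300199 -0.24146129] tool dx,dy mm -2.920928549461681 -0.1954789389441097
```

Call:
arm_command(deltas="1 -0.002 -0.001 0.015 0.006; 1 0 0 0.02 0; 1 0 0 0.015 0; 1 0 0 0.01 0; 1 0 0 0 0")

```text
clock: 7.77
tool_pos: [0.5605, -0.2412, 0.1794]
orientation: [-179.9, -0.1, 113.1]
wrist_force: [-0.0, 0.3, -1.2]
gripper_width: 0.578
```

Call:
arm_command(deltas="1 0 0 0 0; 1 0 0 0 0; 1 0 0 0 0")

```text
clock: 8.02
tool_pos: [0.5624, -0.2419, 0.1828]
orientation: [179.9, 0.1, 113.0]
wrist_force: [0.2, -0.6, -1.0]
gripper_width: 0.576
```

```bash
cat > look.py <<'E'
import sys,pickle
from rig import telemetry,camera
from h import *
d={}
for n in("wrist","scene","top"):
    c=camera(n);d[n]=c;f=c["frame"];cv2.imwrite(f"pics/{n}{sys.argv[1]}.png",f[:,:,::-1])
s=telemetry.get_state();d["s"]=s
pickle.dump(d,open(f"c{sys.argv[1]}.pkl","wb"))
print(s["clock"],s["tool_pos"],s["orientation"],s["wrist_force"],s["ft_torque"])
E
python3 look.py 5
python3 - <<'E'
import pickle
from h import *
d=pickle.load(open("c5.pkl","rb"))
w=d["wrist"]["frame"];s=d["scene"]["frame"]
a=cv2.resize(w[60:440,200:440,::-1],(379,600),interpolation=3);b=cv2.resize(s[200:480,70:280,::-1],(420,560),interpolation=3)
b=np.vstack([b,np.zeros((40,420,3),np.uint8)])
cv2.imwrite("pics/z5.png",np.hstack([a,b]))
E
```

```text
8.1667 [ 0.56196994 -0.24197519  0.18238619] [1.79952091e+02 5.58107773e-02 1.13024509e+02] [-1.06880325  0.16874444 -0.60593041] [ 0.00529366 -0.00087177  0.00047665]
```

View pics/z5.png

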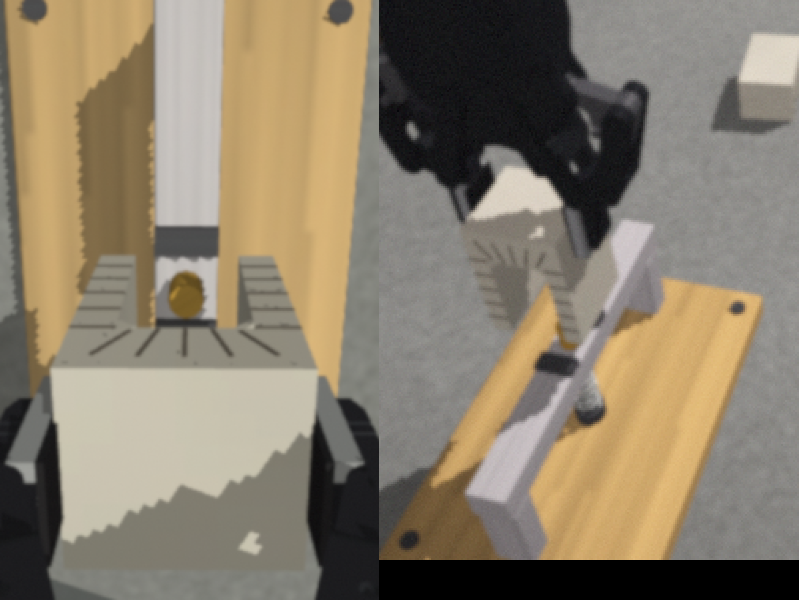

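Run:
```python
import pickle
from h import *
d=pickle.load(open("c5.pkl","rb"))
c=d["wrist"];w=c["frame"]
cv2.imwrite("pics/z5b.png",cv2.resize(w[190:300,250:390,::-1],(763,600),interpolation=0))
c=d["scene"];cv2.imwrite("pics/z5c.png",cv2.resize(c["frame"][300:420,120:260,::-1],(700,600),interpolation=0))
```

```text
(no output)
```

View pics/z5b.png

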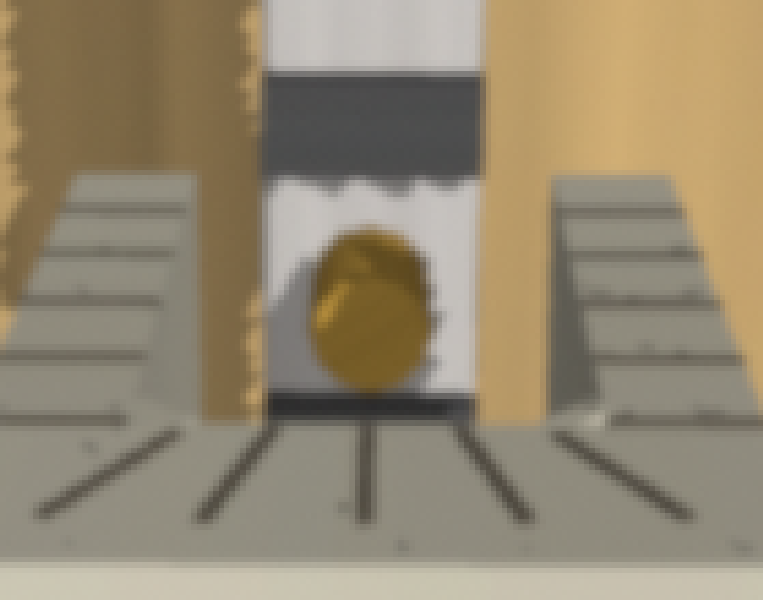

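Run:
```python
import pickle
from h import *
d=pickle.load(open("c5.pkl","rb"))
c=d["wrist"];p=d["s"]["tool_pos"];t=np.radians(113.05)
X=np.array([np.cos(t),np.sin(t)]);Y=np.array([np.sin(t),-np.cos(t)])
def rep(n,u,v,z,off=0):
    q=ray(c,u,v,z)[:2]-X*off/1000-p[:2];print(n,np.round([q@X*1000,q@Y*1000],2))
rep("pin",317.9,251.5,.104)
rep("stop near edge",318.3,222.7,.092,12)
rep("stop far edge",318.3,203.4,.088,22)
rep("near stop far edge",318.,262.1,.088,-12)
for z in(-59.3,-4.3,15.7):
  for y in(-25,-15,15,25):
    P=np.r_[p[:2]+X*.023+Y*y/1000,p[2]+z/1000];print(z,y,np.round((proj(c,P)-[250,190])*5.45,0))
```

```text
pin [0.1  0.87]
stop near edge [0.06 1.12]
stop far edge [-0.32  1.12]
near stop far edge [-0.22  1.01]
-59.3 -25 [ 64. 159.]
-59.3 -15 [183. 159.]
-59.3 15 [539. 159.]
-59.3 25 [658. 159.]
-4.3 -25 [-42. 407.]
-4.3 -15 [120. 407.]
-4.3 15 [604. 407.]
-4.3 25 [766. 407.]
15.7 -25 [-102.  548.]
15.7 -15 [ 84. 548.]
15.7 15 [641. 548.]
15.7 25 [827. 548.]
```

Call:
arm_command(deltas="1 0.0012 0 0.02 0; 1 0 0 0.015 0; 1 0 0 0.01 0; 1 0 0 0.005 0; 1 0 0 0 0")

```text
clock: 8.58
tool_pos: [0.5606, -0.2407, 0.1307]
orientation: [-179.9, -0.1, 113.0]
wrist_force: [-0.1, -0.2, -0.3]
gripper_width: 0.573
```

Call:
arm_command(deltas="1 0 0 0 0; 1 0 0 0 0; 1 0 0 0 0")

```text
clock: 8.83
tool_pos: [0.5617, -0.2409, 0.1325]
orientation: [179.9, 0.1, 113.0]
wrist_force: [-0.2, -0.0, -0.5]
gripper_width: 0.571
```

```bash
python3 look.py 6
python3 - <<'E'
import pickle
from h import *
d=pickle.load(open("c6.pkl","rb"))
w=d["wrist"]["frame"];s=d["scene"]["frame"]
a=cv2.resize(w[60:440,200:440,::-1],(379,600),interpolation=3);b=cv2.resize(s[270:450,90:220,::-1],(420,580),interpolation=3)
b=np.vstack([b,np.zeros((20,420,3),np.uint8)])
cv2.imwrite("pics/z6.png",np.hstack([a,b]))
E
```

```text
8.9833 [ 0.56141479 -0.24082997  0.13214657] [1.79966354e+02 3.88606934e-02 1.13028746e+02] [0.34210292 0.15560844 0.07336838] [-0.01624711 -0.02867166  0.02176361]
```

View pics/z6.png

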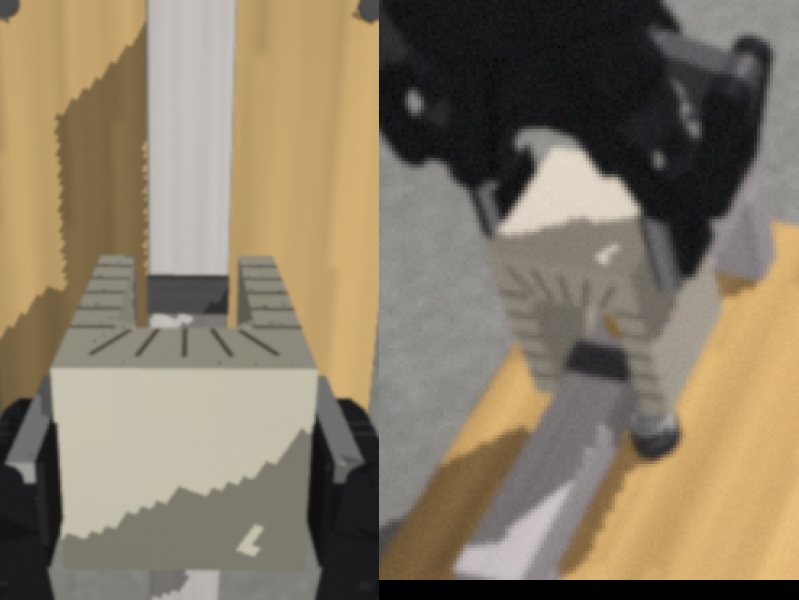

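Run:
```python
import pickle
from h import *
d=pickle.load(open("c6.pkl","rb"))
c=d["wrist"];p=d["s"]["tool_pos"];t=np.radians(113.03)
X=np.array([np.cos(t),np.sin(t)]);Y=np.array([np.sin(t),-np.cos(t)])
def rep(n,u,v,z,off=0):
    q=ray(c,u,v,z)[:2]-X*off/1000-p[:2];print(n,np.round([q@X*1000,q@Y*1000],2))
w=c["frame"];print(w[225:262,318].max(1))
rep("stop near edge",318.9,257.6,.092,12)
rep("stop far edge",318.9,234.2,.088,22)
rep("archfeet front",318.5,60+258/1.58,p[2]-.0593,23)
rep("arch top front",316.5,60+368/1.58,p[2]+.0157,23)
rep("arch top back",316.5,60+570/1.58,p[2]+.0157,-23)
rep("arch under front",316.5,60+328/1.58,p[2]-.0043,23)
```

```text
[193 194 194 194 193 193 193 190 169 117  70  61  71  75  76  76  75  75
  75  76  75  77  77  76  76  76  75  74  74  75  75  75  80 104 147 179
 191]
stop near edge [-0.48  0.95]
stop far edge [-1.33  0.96]
archfeet front [-2.02  0.87]
arch top front [-0.86 -0.13]
arch top back [-0.85 -0.1 ]
arch under front [-1.15 -0.11]
```

Call:
arm_command(deltas="1 0 0 0.008 0; 1 0 0 0.007 0; 1 0 0 0.004 0; 1 0 0 0 0; 1 0 0 0 0")

```text
clock: 9.4
tool_pos: [0.5608, -0.2406, 0.112]
orientation: [-180.0, -0.0, 113.0]
wrist_force: [-0.4, -0.4, -0.7]
gripper_width: 0.572
```

Call:
arm_command(deltas="1 0 0 0.002 0; 1 0 0 0.002 0; 1 0 0 0.002 0; 1 0 0 0 0; 1 0 0 0 0")

```text
clock: 9.82
tool_pos: [0.5614, -0.2408, 0.1069]
orientation: [180.0, 0.0, 113.0]
wrist_force: [-0.7, -0.1, 2.9]
gripper_width: 0.577
```

Call:
arm_command(deltas="1 0 0 0.002 0; 1 0 0 0.002 0; 1 0 0 0.002 0; 1 0 0 0 0; 1 0 0 0 0")

```text
clock: 10.23
tool_pos: [0.5614, -0.2408, 0.1008]
orientation: [180.0, 0.0, 113.0]
wrist_force: [-1.2, 0.3, 5.9]
gripper_width: 0.579
```

Call:
arm_command(deltas="1 0 0 0.001 0; 1 0 0 0.001 0; 1 0 0 0.001 0; 1 0 0 0 0; 1 0 0 0 0")

```text
clock: 10.65
tool_pos: [0.5614, -0.2408, 0.098]
orientation: [180.0, 0.0, 113.0]
wrist_force: [-1.8, -0.1, 8.2]
gripper_width: 0.571
```

Call:
arm_command(deltas="1 0 0 0.001 0; 1 0 0 0 0; 1 0 0 0 0")

```text
clock: 10.9
tool_pos: [0.5614, -0.2408, 0.097]
orientation: [180.0, 0.0, 113.0]
wrist_force: [-2.0, 0.3, 8.3]
gripper_width: 0.574
```

Call:
arm_command(deltas="1 0 0 0.001 0; 1 0 0 0 0; 1 0 0 0 0")

```text
clock: 11.15
tool_pos: [0.5614, -0.2408, 0.0961]
orientation: [180.0, 0.0, 113.0]
wrist_force: [-1.7, 0.8, 8.9]
gripper_width: 0.575
```

Call:
arm_command(deltas="1 0 0 0.0005 0; 1 0 0 0 0; 1 0 0 0 0")

```text
clock: 11.4
tool_pos: [0.5614, -0.2408, 0.096]
orientation: [180.0, 0.1, 113.0]
wrist_force: [-4.2, 0.8, 11.7]
gripper_width: 0.571
```

Call:
arm_command(deltas="1 0 0 0.0005 0; 1 0 0 0 0; 1 0 0 0 0")

```text
clock: 11.65
tool_pos: [0.5614, -0.2409, 0.096]
orientation: [180.0, 0.1, 113.0]
wrist_force: [-5.0, 1.0, 15.4]
gripper_width: 0.574
```

```bash
python3 look.py 7
python3 - <<'E'
import pickle
from h import *
d=pickle.load(open("c7.pkl","rb"))
w=d["wrist"]["frame"];s=d["scene"]["frame"]
a=cv2.resize(w[60:440,200:440,::-1],(379,600),interpolation=3);b=cv2.resize(s[290:450,90:220,::-1],(420,517),interpolation=3)
b=np.vstack([b,np.zeros((83,420,3),np.uint8)])
cv2.imwrite("pics/z7.png",np.hstack([a,b]))
E
```

```text
11.8 [ 0.56146192 -0.24083786  0.09599478] [1.79965649e+02 6.88147771e-02 1.13022161e+02] [-4.05946687  0.72382858 16.72896791] [0.32497362 1.12678443 0.00625499]
```

View pics/z7.png

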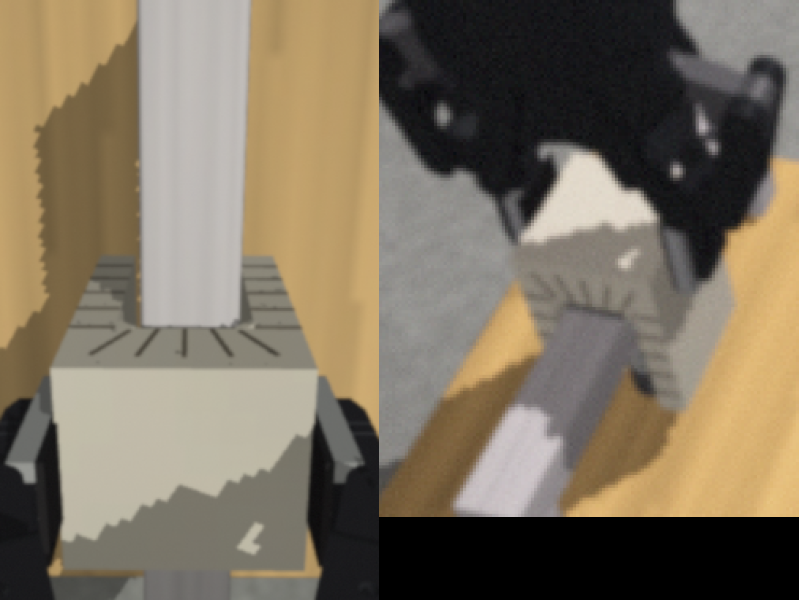

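Run:
```python
import pickle
from h import *
d=pickle.load(open("c7.pkl","rb"))
c=d["scene"];s=c["frame"]
p=d["s"]["tool_pos"];t=np.radians(113.02)
X=np.array([np.cos(t),np.sin(t),0]);Y=np.array([np.sin(t),-np.cos(t),0]);Z=np.array([0,0,1])
x0,y0,k=125,325,8
im=cv2.resize(s[y0:y0+75,x0:x0+100,::-1],None,fx=k,fy=k,interpolation=cv2.INTER_CUBIC)
for x in(-23,):
  for y in(-25,-15,15,25):
    for z in(37,92,112):
      q=np.r_[p[:2],0]+(X*x+Y*y+Z*z)/1000
      u=proj(c,q);print(x,y,z,np.round((u-[x0,y0]+.5)*k))
      cv2.circle(im,tuple(int(v) for v in (u-[x0,y0]+.5)*k),3,(0,0,255),-1)
cv2.imwrite("pics/z7s.png",im)
```

```text
-23 -25 37 [157. 672.]
-23 -25 92 [ 76. 445.]
-23 -25 112 [ 43. 355.]
-23 -15 37 [221. 686.]
-23 -15 92 [143. 458.]
-23 -15 112 [112. 368.]
-23 15 37 [413. 726.]
-23 15 92 [347. 499.]
-23 15 112 [321. 409.]
-23 25 37 [478. 739.]
-23 25 92 [416. 513.]
-23 25 112 [391. 423.]
```

View pics/z7s.png

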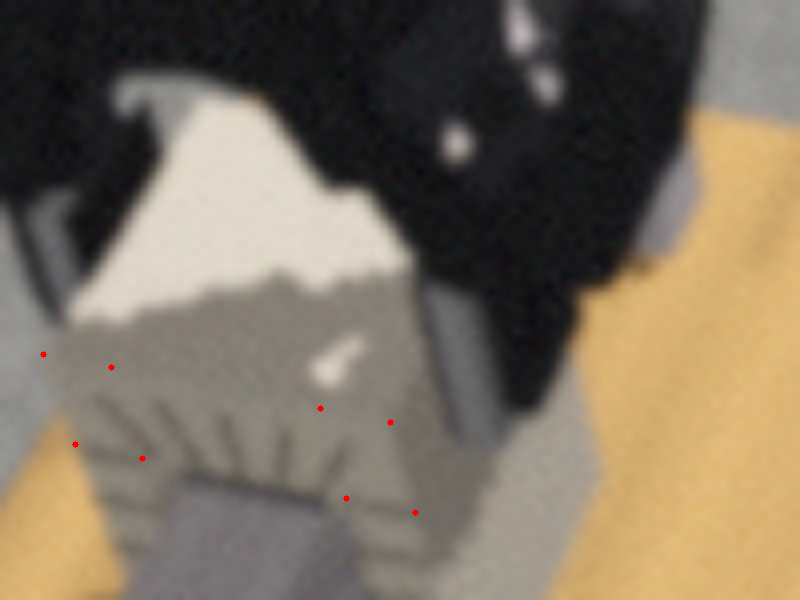

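Run:
```python
import pickle
from h import *
for n in (6,7):
  d=pickle.load(open(f"c{n}.pkl","rb"))
  c=d["scene"];s=c["frame"]
  p=d["s"]["tool_pos"];t=np.radians(113.02)
  X=np.array([np.cos(t),np.sin(t),0]);Y=np.array([np.sin(t),-np.cos(t),0]);Z=np.array([0,0,1])
  x0,y0,k=125,340 if n==7 else 320,8
  im=cv2.resize(s[y0:y0+75,x0:x0+80,::-1],None,fx=k,fy=k,interpolation=cv2.INTER_CUBIC)
  im=cv2.convertScaleAbs(im,alpha=1.5)
  for y in(-25,-15,15,25):
    a,b=[ (proj(c,np.r_[p[:2],0]+(-X*23+Y*y)/1000+Z*(p[2]+z/1000))-[x0,y0]+.5)*k for z in(-59.3,15.7)]
    print(n,y,a.round(),b.round(),"slope",(a-b)[0]/(a-b)[1])
  cv2.imwrite(f"pics/z{n}t.png",im)
```

```text
6 -25 [105. 567.] [-19. 221.] slope 0.35840440678315316
6 -15 [171. 580.] [ 53. 235.] slope 0.34188770976600413
6 15 [371. 621.] [270. 276.] slope 0.29102463443501236
6 25 [438. 635.] [344. 290.] slope 0.27361802138540126
7 -25 [158. 554.] [ 44. 236.] slope 0.3583773419110223
7 -15 [221. 567.] [112. 249.] slope 0.34185873591330523
7 15 [413. 607.] [321. 290.] slope 0.2909896413560208
7 25 [478. 621.] [391. 304.] slope 0.2735809196483214
```

View pics/z7t.png

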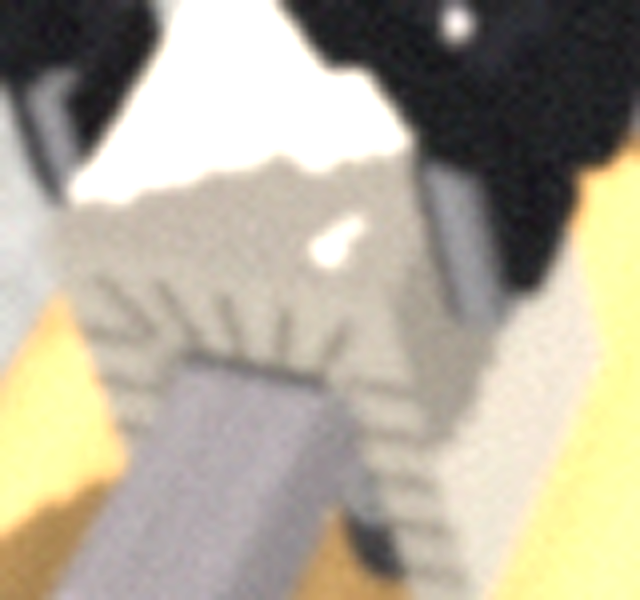

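View pics/z6t.png

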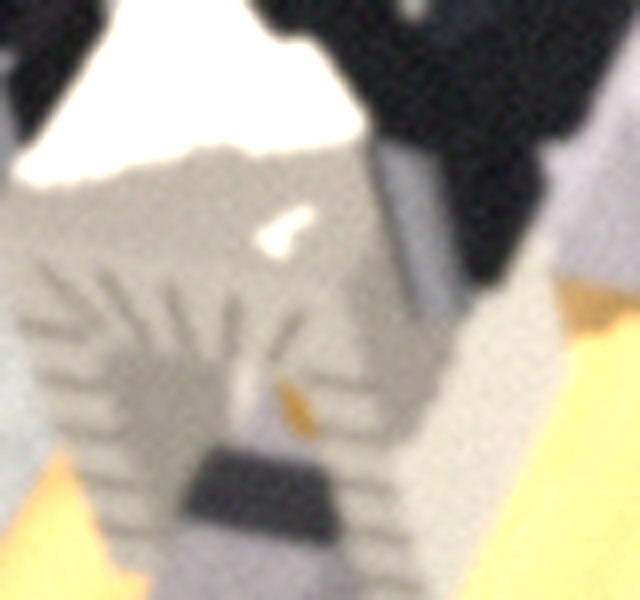

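Call:
arm_command(deltas="1 0 0 0.0005 0; 1 0 0 0 0; 1 0 0 0 0; 1 0 0 0 0; 1 0 0 0 0")

```text
clock: 12.22
tool_pos: [0.5615, -0.2408, 0.0959]
orientation: [180.0, 0.1, 113.0]
wrist_force: [-5.5, 2.3, 20.9]
gripper_width: 0.573
```

Call:
arm_command(deltas="1 0 0 0 0; 1 0 0 0 0; 1 0 0 0 0; 1 0 0 0 0; 1 0 0 0 0")

```text
clock: 12.63
tool_pos: [0.5615, -0.2408, 0.0959]
orientation: [180.0, 0.1, 113.0]
wrist_force: [-6.0, 2.4, 20.8]
gripper_width: 0.573
```

Call:
arm_command(deltas="1 0 0 0 0; 1 0 0 0 0; 1 0 0 0 0; 1 0 0 0 0; 1 0 0 0 0")

```text
clock: 13.05
tool_pos: [0.5615, -0.2408, 0.0959]
orientation: [180.0, 0.1, 113.0]
wrist_force: [-5.9, 1.9, 22.2]
gripper_width: 0.573
```

```bash
python3 look.py 8
```

```text
13.2 [ 0.56139927 -0.24081744  0.09590186] [1.79972357e+02 7.78145985e-02 1.13026890e+02] [-6.74963769  2.08293254 21.18818764] [ 0.39208176  1.57587753 -0.01655151]
```

View pics/top8.png

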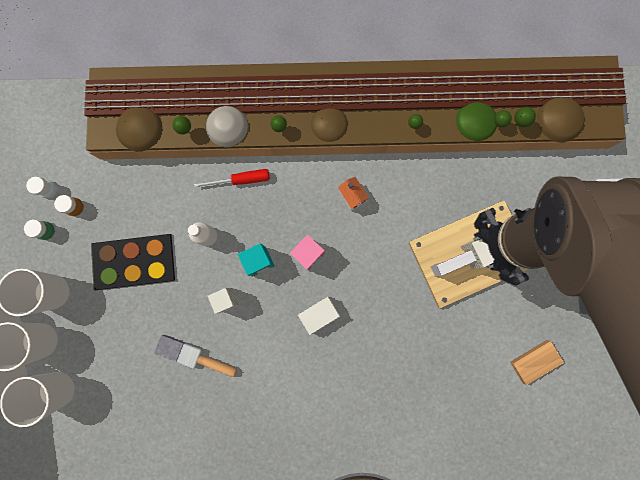

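View pics/scene8.png

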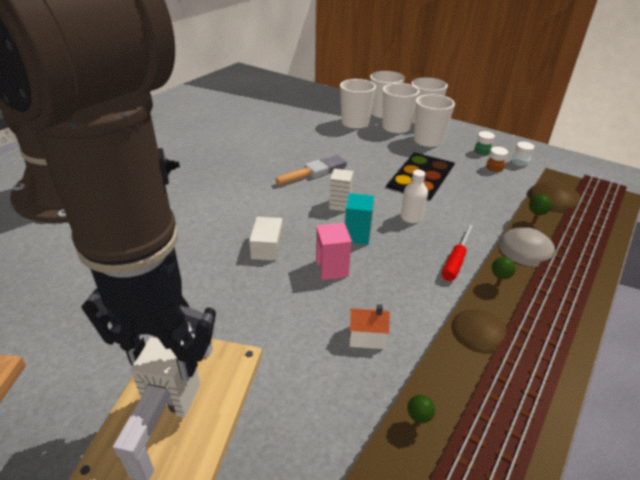

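```bash
python3 -c "
from rig import bot;print(bot.hand_in())"
```

```text
the job is handed in; nothing more can be done
None
```

I picked up the arch, lowered it over the jig's bar with a leg on each side, and pressed it onto the two stops. I handed the job in at about 13.2 s while still gripping it and holding it down.

**Seating:** The tool stopped descending at z = 0.096 m, about 11–12 mm below where it touched the pin. From there the upward force rose at a fixed height from about 9 N and held at about 21 N for the last second. That leaves roughly 12 N on the stops. The tool was level to 0.1°.

**Other objects:** The last top and scene pictures show the culvert, pier, house, glue bottle and both look-alikes where they started.

**Checks that were less clear:**
- **Centring:** The arch looks centred along the bar to about 1 mm. Across the bar the pictures disagree, from 0 to about 1 mm off (1.5 mm at the very worst).
- **Level:** The wrist and scene pictures hinted at arch tilts of about 1° in opposite directions, so I put this down to calibration error. I did not measure how level the arch itself sits any more closely than that.
- **Side force:** A steady sideways force of about 6–7 N built up while pressing, probably friction on the stops. I left it as it was.

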